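# Scan the bracket label, then hold its hidden bolt head against the nut runner

### The job

Pick up the yellow scanner wand, point its red window squarely at the barcode label on the front of the blue bracket from a few centimetres away and hold it steady there for two seconds, then lay the wand back on the teal mat and let go of it. The nut runner is slowly dragging the bolt round: reach down into the gap behind the bracket's label face, grip the brass bolt head between both fingers so that it stops turning, and finish while still gripping it; keep holding, do not let go. Leave the solder spool, the jar and the screwdriver alone.

Things in the scene. Friction and masses are not known exactly. Their poses are not given: they have to be found in the camera images.
- bracket: Fixed blue channel, open at top and back. Origin: table level below the bolt axis, at the nut-side plate's inner face; x from label face to open back, y along the bolt from nut to head, z up. Spans in mm: nut-side plate x -82..48, y -6..0; far plate same x, y 46..52; front web x -82..-76; all up to z 113, on a 10 thick base x -100..55, y -27..73. The gap between the plates is 46 wide.
- runner (a point): Rear end of the fixed orange nut runner at the bracket's -y side, on the bolt's axis (bracket y -203, z 85 mm; axes as the bracket's). Seen from here towards +y: orange body 50 mm in diameter (top at z 111 mm) to y -88, grey gearbox 38 mm in diameter to y -55, dark turning socket 28 mm in diameter to y -18 mm. It never stops turning.
- label (a point): Centre of the white barcode label, 48 wide x 36 mm high, on the outside of the bracket's front web, 70 mm above the table, at bracket x -83, y 23 mm. Axes as the bracket's: x points into the bracket, so the label faces -x, towards the robot's side.
- bolt_axis (a point): Where the bolt's axis leaves the nut-side plate into the gap (bracket x 0, y 0, z 85 mm; axes as the bracket's). The runner drags the bolt with its head round this axis (+y) at about 0.24 rad/s from the start, from any start angle, with a weak 0.06 N m, as long as nothing holds it. The head's flats line up with flat fingers closing with 30 N or more.
- hex_head: Brass hexagon bolt head, 19 mm across flats, 14 thick. Origin at its centre: bracket x 0, y 22, z 85 mm, midway between the plates, 28 mm below their top edges, 76 mm behind the inside of the front web. Its y is the bolt's axis. Gap free around it but for the 12 mm shank (y up to 15 mm). Grip it from above, a finger on each side, closing along bracket x.
- wand: Scanner wand, a straight bar 150 mm long (x), 28 x 28 mm, 0.1 to 0.2 kg, yellow with a black front end and dark rear end; origin at the centre of its underside, balance point close to it. Own x points to the red window end. Lies flat on the mat; it is always on, no trigger.
- scan_window (a point): Centre of the wand's red window, at wand x 75, z 14 mm; looks along its +x (axes as the wand's). It reads straight ahead, at 20 to 120 mm distance.
- mat: Fixed teal mat 220 x 150 x 3 mm, origin at the centre of its underside, x along its long side.
- spool: Loose solder spool, 56 mm diameter, 44 mm high, standing; bystander, origin under its centre.
- jar: Loose jar with red cap, 54 mm diameter, 65 mm high, standing; bystander, origin under its centre.
- driver: Loose red-handled screwdriver, 190 mm long, lying along its x beyond the bracket; bystander.
Things that resemble listed ones, but are neither listed nor needed, are in the scene too. What is meant by the wand is not pink or purple, and is the larger of those in its own colour.

How it is judged:
On the way, in this order (a step that is already met when the one before it is completed fails the run):
1. the wand is held in the fingers, its window aimed at the label from 20 to 120 mm, square within about 17 degrees, steady for 1 s (x of label in the frame of scan_window between 0.02 and 0.12 m and y of label in the frame of scan_window between -0.018 and 0.018 m and z of label in the frame of scan_window between -0.016 and 0.016 m and angle between the x axis of wand and the x axis of bracket, either way round below 0.3 rad and linear speed of wand below 0.03 m/s and contact force between the fingers and wand above 1 N), for 1 s.
2. the wand lies on the mat again, released (x of wand in the frame of mat between -0.105 and 0.105 m and y of wand in the frame of mat between -0.075 and 0.075 m and z of wand in the frame of mat between -0.005 and 0.01 m and angle between wand's own z axis and vertical below 0.12 rad and contact force between the fingers and wand below 0.3 N and linear speed of wand below 0.03 m/s), for 0.2 s.
3. the bolt head is gripped and has stopped turning for 1 s (contact force between the fingers and hex_head above 6 N and distance between the grasp point and hex_head below 0.022 m and angular speed of hex_head below 0.04 rad/s), for 1 s.
At the end, for the whole second after the job is handed in: The fingers grip the bolt head (over 6 N, head within 22 mm of the grasp point) and the bolt does not turn (under 0.04 rad/s), kept up through the last second; the wand lies flat, still and released with its middle on the mat (all of step 2 and all of step 3); the arm keeps its last pose, push and grip.
It fails at once if the spool is moved by more than 30 mm (distance of spool from where it was at the start of the episode above 0.03 m).
It fails at once if the jar is moved by more than 30 mm (distance of jar from where it was at the start of the episode above 0.03 m).
It fails at once if the driver is moved by more than 30 mm (distance of driver from where it was at the start of the episode above 0.03 m).
It fails at once if the wand is dropped or thrown (faster than 0.6 m/s out of the fingers) (linear speed of wand above 0.6 m/s and contact force between the fingers and wand below 0.3 N).
It also fails if it takes over 51 s, if anything falls off the work surface, if the arm or the gripper's body presses on something with over 40 N, if the wrist force passes 120 N, or if a joint passes its speed limit or range.

### The arm

A 6-joint arm with a two-finger parallel gripper is mounted at the origin on the work surface. World frame = base frame: x ahead of the robot, y to its left, z up, the work surface at z = 0. Lengths are in m, angles in rad, forces in N, time in s.
With the tool pointing down it reaches from about 0.375 to 0.9 m from the base axis. Payload 3.1 kg.
Tool frame: the origin (TCP) lies where the fingers leave the gripper's body, on its centre line; the fingertips stand 70 mm ahead of it and the grasp point (between the pads) lies 51 mm ahead of it; z points along the fingers, y is the line along which they close (so a half turn about z gives the same grasp; the last joint's range is limited). The gripper opens to 87 mm and grips with 3 to 60 N. Pads are 19 mm wide; open, the fingers measure 117 mm over their backs; the gripper's body (75 mm by 190 mm) begins 51 mm behind the grasp point.
Start: joints at [-1.329, 0.527, 1.433, -0, 1.181, -0.178], TCP at [0.255, -0.57, 0.292] pointing down, gripper open.
Joint ranges: [-3.08, 3.08], [-0.75, 2.2], [0.22, 2.44], [-1.43, 4.57], [0, 2.65], [-2.85, 2.85]. Speed limits (rad/s): [2.79, 2.79, 3.14, 3.14, 3.14, 3.14].

### API

Orientations are given as a unit quaternion [x, y, z, w].
In Python, from rig import robot gives the robot as it stands.
- The arm moves only by the tool send_rows, never from a script. Its argument "deltas" is text: rows parted by semicolons, each of 7 numbers parted by spaces: the shift along the tool's x, y, z in mm, then the turn, a rotation vector about the tool's x, y, z in degrees, then the opening, from 0 (shut) to 1 (fully open). A call has 1 to 10 rows; each row shifts and turns the commanded pose from where the row before left it, along the tool's axes as they then stand; what a row does not reach is not made up. A row lasts 1/8 s, in which the tool goes at most 62.5 mm and 10.7 degrees, less where a joint would pass 70% of its speed; a pose out of reach is approached as far as the arm can. A call is refused whole if a number of a shift passes 62.5 or a number of a turn 10.7, either way. A call with a gripper value outside its range is refused whole. The fingers move at their own pace and stop on an object; "newtons" is the grip in N (left out, the last holds). Time passes only in rows, so rows that do not move let the fingers close. It gives the time, the measured TCP pose, the force, the opening and the grip force at its end, in the units of the state.
- robot.get_obs(): the state, without advancing time (a new reading comes with each control period).
- robot.camera(name): name is "scene" or "top"; returns a dict with "image" (420x560x3 uint8, red, green, blue), "depth" (420x560 float32, m along the optical axis (not along the pixel's ray), 0 where there is no reading), "fovy" (degrees; the focal length in pixels is half the picture's height over the tangent of half this angle, whatever the lens; pixels are square), "cx", "cy" (the principal point, pixels), "rvec" (rotation vector, rad) and "tvec" (3), from world to camera coordinates, as OpenCV has them. Camera axes: x right, y down, z forward; pixel columns grow to the right and rows downward; lengths in m; the calibration is good to about 2 mm. A picture is of the moment at which its call begins.
- robot.hand_in(): hands the job in; it is judged then, once.
Trained networks look in the newest picture that a camera, given by its name, has taken for a name from the list of things; names that differ only in an ending like _2 or _b are one class to them, and where a whole thing is asked for, a point or a joint stands for the part that bears it (a point fixed in the world has none). Each returns a list of dicts, best first, with "p" (0 to 1); they miss things now and then, are a little off and sometimes report something else, mostly with a low value. They report only what shows in the picture. A call takes as long as a camera call. They do not tell look-alikes from the thing itself.
- robot.find_in(camera, thing): "box" ([left, top, right, bottom] in pixels, round what is visible of it).
- robot.cut_out(camera, thing): "region" (420x560 bool, what is visible of it) and "box" ([left, top, right, bottom] in pixels, round what is visible of it).
The state is a dict: "time": time; "q": joint angles; "joint_velocities": joint speeds; "joint_torque": joint torques, N m; "position": TCP position; "tool_rot": TCP orientation; "ft_force": force on the tool from outside, world axes, zero at the start; "moment": the same for the moment, N m; "grip_width": finger opening in m; "grip_force": force on a finger pad.
Only numpy, scipy, OpenCV 4.12 (cv2) and the standard library are available. Lean on these libraries where they do the work, as an engineer would, in place of code of your own. Each camera call takes 0.05 s, during which the arm holds its last target. There are 200 camera calls.

## Working session

There is one attempt and no reset: what is moved stays moved. The work goes in short steps, Python scripts to look and compute and a tool call to move; the robot and the scene stay as the last step left them, time stands still between calls to the robot, and variables do not carry over. Pictures are saved under pics/ and viewed, at most 10 in all, crops included, and the job is handed in when it is done.

Besides the shell and the picture viewer there is one more tool, called after "Request:" as name(argument=value, ...) on one line, values as JSON. send_rows: Moves the arm, as the interface text tells. Its arguments: {"type":"object","properties":{"deltas":{"type":"string"},"newtons":{"type":"number"}},"required":["deltas"]}

```bash
mkdir -p pics
cat > h.py <<'E'
import numpy as np, cv2
from rig import robot
def grab(n):
    c=robot.camera(n); c['R']=cv2.Rodrigues(np.array(c['rvec'],float))[0]; c['t']=np.array(c['tvec'],float).ravel()
    c['f']=c['image'].shape[0]/2/np.tan(np.radians(c['fovy'])/2); return c
def pts(c):
    d=c['depth']; v,u=np.mgrid[:d.shape[0],:d.shape[1]]
    P=np.stack([(u-c['cx'])/c['f']*d,(v-c['cy'])/c['f']*d,d],-1)
    return (P-c['t'])@c['R']   # world
def save(c,n): cv2.imwrite('pics/'+n,c['image'][:,:,::-1])
E
python3 - <<'E'
from h import *
for n in ('scene','top'):
    c=grab(n); save(c,n+'0.png'); np.savez(n+'0.npz',**{k:c[k] for k in('image','depth','R','t','f','cx','cy')})
    P=pts(c)
    for t in ('wand','bracket','mat','hex_head','label','spool','jar','driver','runner','scan_window'):
        for r in robot.cut_out(n,t)[:3]:
            m=r['region']&(c['depth']>0); q=P[m]
            print(n,t,round(r['p'],2),[int(x) for x in r['box']],np.median(q,0).round(3) if len(q) else None)
E
```

```text
scene wand 0.71 [351, 149, 374, 166] [0.466 0.502 0.021]
scene wand 0.7 [276, 137, 301, 164] [0.277 0.336 0.029]
scene wand 0.59 [313, 163, 350, 192] [0.478 0.332 0.03 ]
scene bracket 0.9 [197, 212, 312, 319] [ 0.657 -0.091  0.074]
scene bracket 0.57 [309, 163, 350, 191] [0.474 0.332 0.031]
scene mat 0.97 [293, 161, 372, 206] [0.508 0.315 0.005]
scene hex_head 0.57 [279, 238, 287, 247] [ 0.661 -0.038  0.093]
scene label 0.9 [193, 213, 315, 321] [ 0.657 -0.092  0.072]
scene label 0.38 [312, 161, 350, 190] [0.475 0.331 0.03 ]
scene spool 0.78 [389, 205, 410, 237] [0.763 0.3   0.037]
scene spool 0.68 [311, 157, 348, 190] [0.473 0.333 0.03 ]
scene jar 0.88 [115, 247, 144, 274] [ 0.42  -0.32   0.046]
scene driver 0.76 [317, 262, 368, 314] [0.835 0.004 0.022]
scene driver 0.48 [195, 213, 314, 321] [ 0.657 -0.093  0.074]
scene runner 0.85 [193, 215, 313, 321] [ 0.657 -0.095  0.074]
scene runner 0.64 [319, 260, 370, 315] [0.833 0.004 0.022]
scene scan_window 0.86 [309, 160, 348, 188] [0.478 0.332 0.031]
scene scan_window 0.75 [277, 137, 297, 167] [0.277 0.341 0.029]
scene scan_window 0.55 [3
[... 263 characters left out ...]
]
top bracket 0.4 [195, 138, 216, 158] [0.754 0.308 0.043]
top bracket 0.38 [294, 109, 313, 172] [0.82  0.011 0.021]
top mat 0.6 [170, 207, 218, 282] [0.482 0.331 0.003]
top label 0.87 [300, 162, 404, 217] [ 0.632 -0.066  0.051]
top spool 0.91 [196, 136, 215, 160] [0.753 0.309 0.043]
top jar 0.81 [408, 260, 430, 277] [ 0.401 -0.308  0.062]
top jar 0.49 [299, 163, 404, 219] [ 0.632 -0.066  0.045]
top driver 0.88 [298, 111, 313, 140] [0.832 0.008 0.023]
top runner 0.66 [300, 159, 404, 216] [ 0.632 -0.065  0.061]
top scan_window 0.8 [185, 221, 203, 274] [0.464 0.338 0.031]
top scan_window 0.76 [116, 247, 157, 254] [0.459 0.507 0.021]
top scan_window 0.69 [166, 303, 210, 334] [0.262 0.354 0.028]
```

```bash
python3 -c "
from h import *; o=robot.get_obs(); print(o)"
```

```text
{'time': 1.1, 'q': array([-1.32848657e+00,  5.27543883e-01,  1.43273702e+00,  5.80191827e-06,
        1.18138939e+00, -1.78492863e-01]), 'joint_velocities': array([-1.35226126e-03,  1.00175630e-04, -5.43967552e-05, -4.17542999e-04,
       -1.49944967e-03, -5.89891875e-04]), 'joint_torque': array([ 2.06852083e-04, -4.40022612e+01, -1.76988780e+01,  6.32884889e-02,
        5.04356890e-02, -1.22978176e-05]), 'position': array([ 0.25533146, -0.57042539,  0.2922096 ]), 'tool_rot': array([ 9.77947408e-01,  2.08851298e-01,  1.44386357e-06, -3.88867639e-05]), 'ft_force': array([-0.62875004,  0.14692059, -0.07804157]), 'moment': array([ 0.01974019, -0.0508464 ,  0.01992284]), 'grip_force': 0.0, 'grip_width': 0.08694758356709217}
```

Run:
```python
import cv2
a=cv2.imread('pics/top0.png')[100:345,105:440]; cv2.imwrite('pics/top0c.png',cv2.resize(a,None,fx=2.35,fy=2.35,interpolation=cv2.INTER_CUBIC))
a=cv2.imread('pics/scene0.png')[120:340,100:420]; cv2.imwrite('pics/scene0c.png',cv2.resize(a,None,fx=2.5,fy=2.5,interpolation=cv2.INTER_CUBIC))
```

```text
(no output)
```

View pics/top0c.png

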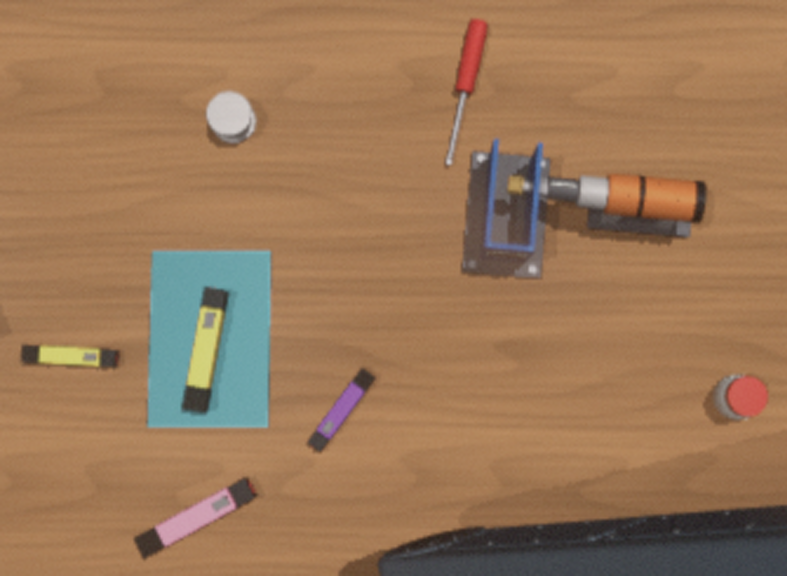

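View pics/scene0c.png

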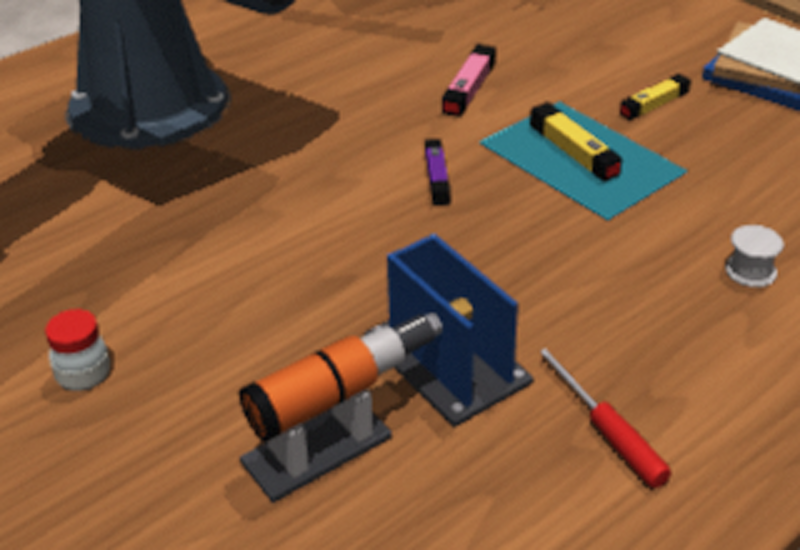

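The wand lies on the mat at top crop (205,350). Its red window points away from the robot (scene crop 612,170). The bracket is at crop (515,200), its open back is far from the robot, and the runner is to the right.

Run:
```python
from h import *
P={}
I={}
for n in('scene','top'):
    z=dict(np.load(n+'0.npz')); z['f']=float(z['f']);P[n]=pts(z);I[n]=z['image'].astype(int); 
    p=P[n]; X,Y,Z=p[...,0],p[...,1],p[...,2]; ok=z['depth']>0
    # wand top
    m=ok&(abs(X-.47)<.12)&(abs(Y-.335)<.08)&(Z>.024)&(Z<.04)
    q=p[m][:,:2].astype(np.float32); r=cv2.minAreaRect(q); print(n,'wand',r,np.median(p[m][:,2]),len(q)); b=cv2.boxPoints(r); print(b.round(3).tolist())
    c=q.mean(0);w=np.linalg.svd(q-c,full_matrices=False)[2][0];print(c,np.degrees(np.arctan2(w[1],w[0])))
    t=(I[n][...,2]>I[n][...,0]+25)&(I[n][...,1]>I[n][...,0]+25)&ok&(abs(Z)<.015)&(abs(X-.48)<.15)
    q=p[t][:,:2].astype(np.float32); print('mat',cv2.minAreaRect(q),np.median(p[t][:,2]))
    # bracket plates
    bl=(I[n][...,2]>I[n][...,0]+25)&ok&(abs(X-.65)<.15)&(abs(Y+.03)<.12)
    m=bl&(Z>.105)&(Z<.125); q=p[m][:,:2].astype(np.float32); print('br',cv2.minAreaRect(q),len(q)); print(cv2.boxPoints(cv2.minAreaRect(q)).round(3).tolist())
    h=ok&(I[n][...,0]-I[n][...,2]>50)&(abs(X-.68)<.05)&(abs(Y+.05)<.06)&(Z>.07)&(Z<.11)
    print('hex',p[h].mean(0) if h.any() else None,h.sum())
    o=ok&(I[n][...,0]-I[n][...,2]>80)&(abs(X-.65)<.06)&(Y<-.11)&(Y>-.4)&(Z>.1)
    print('runner top',p[o].mean(0),o.sum())
```

```text
scene wand ((0.46688151359558105, 0.3392154276371002), (0.031624600291252136, 0.15721352398395538), 79.21138000488281) 0.032499461386294025 321
[[0.3869999945163727, 0.33799999952316284], [0.5410000085830688, 0.3089999854564667], [0.546999990940094, 0.3400000035762787], [0.3930000066757202, 0.36899998784065247]]
[0.47171625 0.3359834 ] -9.895197
mat ((0.48182082176208496, 0.33575373888015747), (0.1538570374250412, 0.22359560430049896), 89.50823211669922) 0.004977667832576268
br ((0.6399298310279846, -0.03647151589393616), (0.058894723653793335, 0.13170768320560455), 84.23391723632812) 401
[[0.5709999799728394, -0.05900000035762787], [0.7020000219345093, -0.07199999690055847], [0.7080000042915344, -0.014000000432133675], [0.5770000219345093, -0.0010000000474974513]]
hex [ 0.66169193 -0.03771143  0.0940695 ] 36
runner top [ 0.64691507 -0.20350595  0.10772946] 598
top wand ((0.46541669964790344, 0.3403112590312958), (0.029748443514108658, 0.15111739933490753), 80.11713409423828) 0.031049198982452064 512
[[0.3880000114440918, 0.33899998664855957], [0.5370000004768372, 0.31299999356269836], [0.5419999957084656, 0.34200000762939453], [0.39399999380111694, 0.36800000071525574]]
[0.4639725 0.3401915] 170.15257
mat ((0.4808347523212433, 0.3384052813053131), (0.1500970423221588, 0.21799872815608978), 89.5064697265625) 0.002954640784381903
br ((0.63844895362854, -0.034999698400497437), (0.058356981724500656, 0.1276707500219345), 84.29669189453125) 228
[[0.5720000267028809, -0.057999998331069946], [0.6990000009536743, -0.07000000029802322], [0.7049999833106995, -0.012000000104308128], [0.578000009059906, 0.0]]
hex [ 0.65560876 -0.03908301  0.09377925] 44
runner top [ 0.63854597 -0.20039573  0.10712364] 471
```

Request:
send_rows(deltas="0 0 0 0 0 8.5 1;0 0 0 0 0 8.5 1;0 0 0 0 0 8.5 1;0 0 0 0 0 8.4 1;15 -49 0 0 0 0 1;15 -49 0 0 0 0 1;15 -49 0 0 0 0 1;15 -49 0 0 0 0 1;15 -49 0 0 0 0 1;15 -49 0 0 0 0 1")

```text
time: 2.35
position: [0.3947, -0.2947, 0.2925]
tool_rot: [0.996, -0.085, 0.0, 0.0]
ft_force: [0.1, 0.4, 0.7]
grip_width: 0.0869
grip_force: 0.0
```

Request:
send_rows(deltas="15 -49 0 0 0 0 1;15 -49 0 0 0 0 1;-6 -49 0 0 0 0 1;-6 -49 0 0 0 0 1;-6 -49 0 0 0 0 1;-6 -49 0 0 0 0 1;-6 -49 0 0 0 0 1;-6 -49 0 0 0 0 1;-6 -49 0 0 0 0 1;-6 -49 0 0 0 0 1")

```text
time: 3.6
position: [0.4597, 0.1916, 0.2925]
tool_rot: [0.996, -0.085, 0.0, -0.0]
ft_force: [1.0, 0.3, 0.5]
grip_width: 0.0871
grip_force: 0.0
```

```bash
cat >> h.py <<'E'
from scipy.spatial.transform import Rotation as Ro
def to(x,y,z,yaw,show=True):
    "tool-frame shift (mm, if the turn comes first) and turn (deg) from now to TCP x,y,z with tool down, tool-x yaw (deg)"
    o=robot.get_obs(); R=Ro.from_quat(o['tool_rot'])
    T=Ro.from_euler('z',yaw,degrees=True)*Ro.from_quat([1,0,0,0])
    d=np.array([x,y,z])-o['position']
    print('t',o['time'],'pos',o['position'].round(4),'shift now-frame',(R.inv().apply(d)*1000).round(1),'after turn',(T.inv().apply(d)*1000).round(1),
      'turn',np.degrees((R.inv()*T).as_rotvec()).round(2),'F',np.round(o['ft_force'],1),'w',round(o['grip_width'],4),'gf',o['grip_force'],'q6',round(o['q'][5],2))
E
python3 -c "
from h import *; to(.466,.340,.075,-9.8)"
```

```text
t 3.6 pos [0.4597 0.1916 0.2925] shift now-frame [ -19.2 -147.3  217.5] after turn [ -19.  -147.3  217.5] turn [-0.01 -0.05  0.02] F [1.  0.3 0.5] w 0.0871 gf 0.0 q6 1.91
```

Request:
send_rows(deltas="-5 -37 20 0 0 0 1;-5 -37 30 0 0 0 1;-5 -37 30 0 0 0 1;-4 -36 30 0 0 0 1;0 0 35 0 0 0 1;0 0 35 0 0 0 1;0 0 20 0 0 0 1;0 0 10 0 0 0 1;0 0 4 0 0 0 1;0 0 0 0 0 0 1")

```text
time: 4.85
position: [0.4663, 0.3381, 0.0788]
tool_rot: [0.996, -0.085, 0.0, -0.0]
ft_force: [-0.1, -0.5, 0.3]
grip_width: 0.0869
grip_force: 0.0
```

```bash
python3 -c "
from h import *; to(.466,.340,.075,-9.8)"
```

```text
t 4.85 pos [0.4663 0.3381 0.0788] shift now-frame [-0.6 -1.8  3.8] after turn [-0.6 -1.8  3.8] turn [-0.04 -0.05  0.01] F [-0.1 -0.5  0.3] w 0.0869 gf 0.0 q6 2.18
```

Request:
send_rows(deltas="0 -2 3 0 0 0 1;0 0 0 0 0 0 0;0 0 0 0 0 0 0;0 0 0 0 0 0 0;0 0 0 0 0 0 0;0 0 0 0 0 0 0", newtons=25)

```text
time: 5.6
position: [0.4662, 0.3399, 0.0753]
tool_rot: [0.996, -0.085, 0.0, -0.0]
ft_force: [0.2, -0.8, -0.3]
grip_width: 0.0449
grip_force: 0.0
```

Request:
send_rows(deltas="0 0 0 0 0 0 0;0 0 0 0 0 0 0;0 0 0 0 0 0 0;0 0 0 0 0 0 0")

```text
time: 6.1
position: [0.4661, 0.3398, 0.0752]
tool_rot: [0.996, -0.085, -0.0, 0.0]
ft_force: [-0.1, -0.8, 0.8]
grip_width: 0.0278
grip_force: 25.0
```

Request:
send_rows(deltas="0 0 -15 0 0 0 0;0 0 -23 0 0 0 0;0 0 -15 0 0 -4.1 0;1 25 0 0 0 0 0;1 45 0 0 0 0 0;1 50 0 0 0 0 0;1 50 0 0 0 0 0;1 50 0 0 0 0 0;1 50 0 0 0 0 0;1 45 0 0 0 0 0")

```text
time: 7.35
position: [0.4423, 0.0242, 0.1291]
tool_rot: [0.999, -0.05, 0.001, 0.0]
ft_force: [0.4, 0.5, -2.8]
grip_width: 0.0277
grip_force: 25.0
```

Request:
send_rows(deltas="1 27 0 0 0 0 0;1 15 0 0 0 0 0;0 0 0 0 0 0 0")

```text
time: 7.72
position: [0.4403, -0.0167, 0.1287]
tool_rot: [0.999, -0.05, 0.001, 0.0]
ft_force: [-0.7, -0.2, -2.1]
grip_width: 0.0279
grip_force: 25.0
```

Run:
```python
from h import *
to(.439,-.016,.128,-5.7)
for n in('scene','top'):
    c=grab(n); save(c,n+'1.png'); a=c['image'][150:340,150:400] if n=='scene' else c['image'][140:320,200:420]
    cv2.imwrite(f'pics/{n}1c.png',cv2.resize(a[:,:,::-1],None,fx=3,fy=3,interpolation=cv2.INTER_CUBIC))
    p=pts(c); I=c['image'].astype(int); m=(I[...,0]>I[...,2]+60)&(I[...,1]>I[...,2]+60)&(p[...,2]>.04)&(abs(p[...,1])<.1)
    if m.sum()>20:
        q=p[m]; print(n,m.sum(),q.min(0).round(3),q.max(0).round(3),cv2.minAreaRect(q[:,:2].astype(np.float32)),np.percentile(q[:,2],90))
```

```text
t 7.725 pos [ 0.4403 -0.0167  0.1287] shift now-frame [-1.3 -0.6  0.7] after turn [-1.3 -0.6  0.7] turn [ 0.   -0.07 -0.09] F [-0.7 -0.2 -2.1] w 0.0279 gf 24.999613668769598 q6 1.38
scene 99 [ 0.45  -0.045  0.063] [ 0.664 -0.007  0.098] ((0.5567865371704102, -0.030338846147060394), (0.026635386049747467, 0.21672330796718597), 83.32962036132812) 0.09522361242667601
```

View pics/scene1c.png

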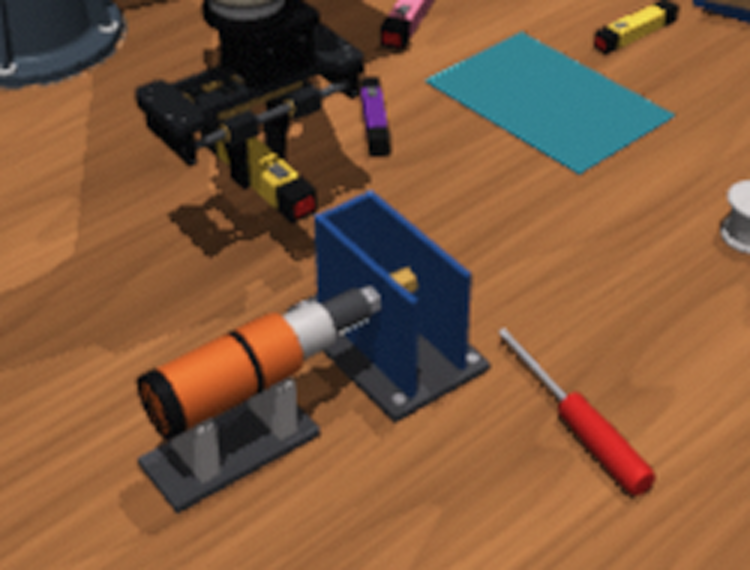

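View pics/top1c.png

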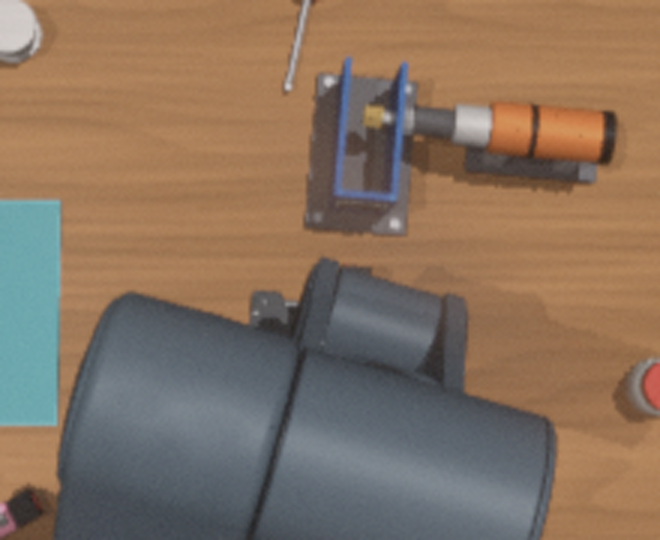

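The wand is level in the fingers and its red window (scene crop 303,205) faces the bracket's front web. I'll check the window's position numerically, then hold.

Run:
```python
from h import *
c=grab('scene'); p=pts(c); I=c['image'].astype(int)
m=(I[...,0]>110)&(I[...,1]<70)&(I[...,2]<80)&(abs(p[...,1]+.02)<.05)&(abs(p[...,0]-.51)<.05)&(p[...,2]>.03)
print(m.sum(),p[m].mean(0))
m=(I[...,0]>120)&(I[...,1]>110)&(I[...,2]<90)&(abs(p[...,1]+.02)<.05)&(abs(p[...,0]-.47)<.06); q=p[m];print(len(q),q[q[:,2]>.075].mean(0),q[:,2].max())
```

```text
1 [ 0.51654043 -0.02010479  0.07512883]
66 [ 0.47659309 -0.01918187  0.08561935] 0.08912060604814888
```

Request:
send_rows(deltas="0 0 0 0 0 0 0;0 0 0 0 0 0 0;0 0 0 0 0 0 0;0 0 0 0 0 0 0;0 0 0 0 0 0 0;0 0 0 0 0 0 0;0 0 0 0 0 0 0;0 0 0 0 0 0 0;0 0 0 0 0 0 0")

```text
time: 9.0
position: [0.4398, -0.0162, 0.1283]
tool_rot: [0.999, -0.05, 0.0, -0.0]
ft_force: [-0.2, 0.0, -1.0]
grip_width: 0.0283
grip_force: 25.0
```

Request:
send_rows(deltas="0 0 0 0 0 0 0;0 0 0 0 0 0 0;0 0 0 0 0 0 0;0 0 0 0 0 0 0;0 0 0 0 0 0 0;0 0 0 0 0 0 0;0 0 0 0 0 0 0;0 0 0 0 0 0 0;0 0 0 0 0 0 0")

```text
time: 10.12
position: [0.4398, -0.0162, 0.1282]
tool_rot: [0.999, -0.05, -0.0, -0.0]
ft_force: [-0.8, -0.2, -2.1]
grip_width: 0.0279
grip_force: 25.0
```

Request:
send_rows(deltas="-1 -25 0 0 0 0 0;-1 -45 0 0 0 0 0;-1 -50 0 0 0 0 0;-1 -50 0 0 0 0 0;-1 -50 0 0 0 0 0;-1 -50 0 0 0 0 0;-1 -45 0 0 0 0 0;-1 -27 0 0 0 0 0;-1 -15 0 0 0 0 0;0 0 12 0 0 4.1 0")

```text
time: 11.38
position: [0.4666, 0.341, 0.1167]
tool_rot: [0.996, -0.086, 0.001, -0.001]
ft_force: [-1.0, -0.9, -2.3]
grip_width: 0.0278
grip_force: 25.0
```

Request:
send_rows(deltas="0 0 18 0 0 0 0;0 0 12 0 0 0 0;0 0 6 0 0 0 0;0 0 3 0 0 0 0;0 0 0 0 0 0 0")

```text
time: 12.0
position: [0.4663, 0.3399, 0.0772]
tool_rot: [0.996, -0.085, 0.0, -0.0]
ft_force: [0.2, 0.4, -0.9]
grip_width: 0.0282
grip_force: 25.0
```

```bash
python3 -c "
from h import *; to(.466,.340,.0755,-9.8)"
```

```text
t 12.0 pos [0.4663 0.3399 0.0772] shift now-frame [-0.4 -0.1  1.7] after turn [-0.4 -0.1  1.7] turn [-0. -0.  0.] F [ 0.2  0.4 -0.9] w 0.0282 gf 24.999724267981946 q6 2.18
```

Request:
send_rows(deltas="0 0 2 0 0 0 0;0 0 0 0 0 0 0;0 0 0 0 0 0 1;0 0 0 0 0 0 1;0 0 0 0 0 0 1;0 0 0 0 0 0 1;0 0 0 0 0 0 1;0 0 0 0 0 0 1;0 0 0 0 0 0 1")

```text
time: 13.12
position: [0.4662, 0.3399, 0.0752]
tool_rot: [0.996, -0.085, -0.0, 0.0]
ft_force: [0.0, -0.3, 0.4]
grip_width: 0.0849
grip_force: 0.0
```

Request:
send_rows(deltas="0 0 -25 0 0 0 1;0 0 -45 0 0 0 1;0 0 -45 0 0 -10 1;0 0 -45 0 0 -10 1;0 0 -40 0 0 -10 1;0 0 0 0 0 -10 1;0 0 0 0 0 -10 1;0 0 0 0 0 -10 1;0 0 0 0 0 -10 1;0 0 0 0 0 -10 1")

```text
time: 14.38
position: [0.4659, 0.3398, 0.2752]
tool_rot: [0.816, 0.577, -0.0, -0.0]
ft_force: [-0.3, 0.6, 0.2]
grip_width: 0.0868
grip_force: 0.0
```

Run:
```python
from h import *
to(.656,-.0384,.25,84.3)
for n in('scene','top'):
    c=grab(n); p=pts(c); I=c['image'].astype(int); X,Y,Z=np.moveaxis(p,2,0)
    if n=='scene': save(c,'scene2.png')
    m=(c['depth']>0)&(abs(X-.47)<.11)&(abs(Y-.335)<.07)&(Z>.022)&(Z<.045)
    if m.sum()>20: print(n,'wand',m.sum(),cv2.minAreaRect(p[m][:,:2].astype(np.float32)),np.median(Z[m]))
    bl=(I[...,2]>I[...,0]+25)&(abs(X-.65)<.15)&(abs(Y+.03)<.1)&(Z>.105)&(Z<.125)
    q=p[bl][:,:2].astype(np.float32); print('br',cv2.minAreaRect(q),len(q))
```

```text
t 14.375 pos [0.4659 0.3398 0.2752] shift now-frame [-293.3  305.2   25.2] after turn [-357.5  226.7   25.2] turn [-2.000e-02  1.000e-02 -1.376e+01] F [-0.3  0.6  0.2] w 0.0868 gf 0.0 q6 0.78
scene wand 338 ((0.46695494651794434, 0.3409182131290436), (0.035247769206762314, 0.15870365500450134), 82.69709777832031) 0.03228175720250011
br ((0.6402787566184998, -0.036482784897089005), (0.05922914668917656, 0.13328325748443604), 84.61771392822266) 412
top wand 304 ((0.4815238118171692, 0.3389297425746918), (0.03007989376783371, 0.1193394809961319), 80.88824462890625) 0.031027728450369732
br ((0.638640820980072, -0.03523580729961395), (0.058089833706617355, 0.12861765921115875), 84.32911682128906) 233
```

Request:
send_rows(deltas="0 0 0 0 0 -7 1;0 0 0 0 0 -6.8 1;-40 25 0 0 0 0 1;-46 29 0 0 0 0 1;-46 29 0 0 0 0 1;-46 29 0 0 0 0 1;-46 29 0 0 0 0 1;-46 29 0 0 0 0 1;-46 29 0 0 0 0 1;-41 27 0 0 0 0 1")

```text
time: 15.72
position: [0.6543, -0.0407, 0.2752]
tool_rot: [0.745, 0.668, 0.0, -0.0]
ft_force: [-0.1, 0.9, 0.0]
grip_width: 0.087
grip_force: 0.0
```

```bash
python3 -c "
from h import *; to(.656,-.0384,.136,84.3)"
```

```text
t 15.725 pos [ 0.6543 -0.0407  0.2752] shift now-frame [  2.4   1.5 139.2] after turn [  2.4   1.5 139.2] turn [ 0.   -0.   -0.53] F [-0.1  0.9  0. ] w 0.087 gf 0.0 q6 -0.12
```

Request:
send_rows(deltas="2 2 25 0 0 -0.5 1;0 0 30 0 0 0 1;0 0 12 0 0 0 1;0 0 0 0 0 0 1")

```text
time: 16.23
position: [0.6555, -0.0367, 0.2075]
tool_rot: [0.741, 0.672, -0.001, -0.001]
ft_force: [0.4, -0.2, 0.3]
grip_width: 0.0874
grip_force: 0.0
```

Run:
```python
from h import *
to(.656,-.0384,.136,84.3)
c=grab('scene'); cv2.imwrite('pics/s3.png',cv2.resize(c['image'][150:320,180:380][:,:,::-1],None,fx=3.5,fy=3.5,interpolation=cv2.INTER_CUBIC))
```

```text
t 16.225 pos [ 0.6555 -0.0367  0.2075] shift now-frame [-1.7  0.8 71.5] after turn [-1.7  0.7 71.5] turn [-0.11 -0.01  0.15] F [ 0.4 -0.2  0.3] w 0.0874 gf 0.0 q6 -0.13
```

View pics/s3.png

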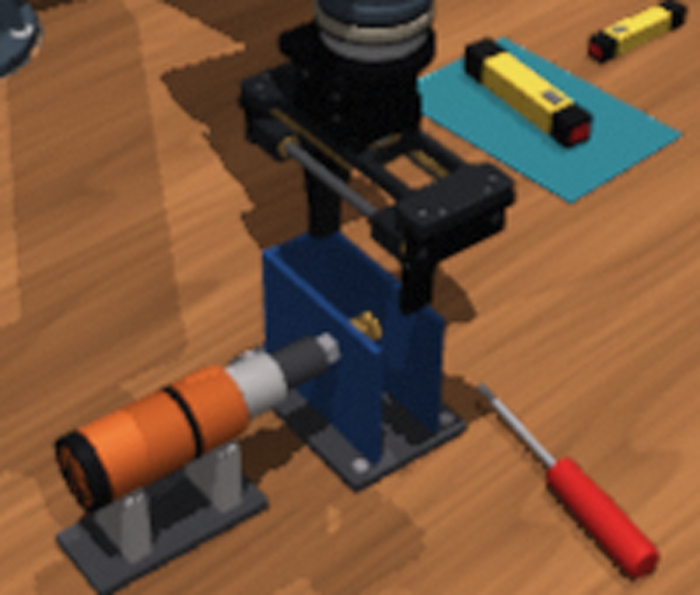

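The fingers straddle the brass head (crop 367,325) above the gap, and the wand lies on the mat (530,90). Next I descend.

Request:
send_rows(deltas="-2 0 10 0 0 0 1;0 0 15 0 0 0 1;0 0 15 0 0 0 1;0 0 15 0 0 0 1;0 0 10 0 0 0 1;0 0 6 0 0 0 1;0 0 0 0 0 0 1")

```text
time: 17.15
position: [0.6556, -0.0388, 0.1367]
tool_rot: [0.74, 0.672, -0.0, -0.0]
ft_force: [-0.2, 0.2, 0.4]
grip_width: 0.0871
grip_force: 0.0
```

```bash
python3 -c "
from h import *; to(.656,-.0384,.136,84.3)"
```

```text
t 17.15 pos [ 0.6556 -0.0388  0.1367] shift now-frame [0.5 0.4 0.7] after turn [0.5 0.4 0.7] turn [-0.04 -0.01  0.21] F [-0.2  0.2  0.4] w 0.0871 gf 0.0 q6 -0.13
```

Request:
send_rows(deltas="0 0 0 0 0 0 0;0 0 0 0 0 0 0;0 0 0 0 0 0 0;0 0 0 0 0 0 0;0 0 0 0 0 0 0;0 0 0 0 0 0 0;0 0 0 0 0 0 0;0 0 0 0 0 0 0;0 0 0 0 0 0 0;0 0 0 0 0 0 0", newtons=45)

```text
time: 18.4
position: [0.6554, -0.0389, 0.1372]
tool_rot: [0.74, 0.672, -0.0, -0.0]
ft_force: [-2.1, -1.0, 0.8]
grip_width: 0.0183
grip_force: 45.0
```

Request:
send_rows(deltas="0 0 0 0 0 0 0;0 0 0 0 0 0 0;0 0 0 0 0 0 0;0 0 0 0 0 0 0;0 0 0 0 0 0 0;0 0 0 0 0 0 0;0 0 0 0 0 0 0;0 0 0 0 0 0 0;0 0 0 0 0 0 0;0 0 0 0 0 0 0")

```text
time: 19.65
position: [0.6554, -0.0389, 0.1372]
tool_rot: [0.74, 0.672, -0.0, -0.0]
ft_force: [-3.9, 0.6, 2.1]
grip_width: 0.0183
grip_force: 45.0
```

Request:
send_rows(deltas="0 0 0 0 0 0 0;0 0 0 0 0 0 0;0 0 0 0 0 0 0;0 0 0 0 0 0 0;0 0 0 0 0 0 0;0 0 0 0 0 0 0;0 0 0 0 0 0 0;0 0 0 0 0 0 0")

```text
time: 20.65
position: [0.6554, -0.0388, 0.1372]
tool_rot: [0.74, 0.672, -0.0, -0.0]
ft_force: [-4.4, -0.5, 2.8]
grip_width: 0.0183
grip_force: 45.0
```

Run:
```python
from h import *
to(.656,-.0384,.136,84.3)
c=grab('scene'); cv2.imwrite('pics/s4.png',cv2.resize(c['image'][150:320,180:380][:,:,::-1],None,fx=3.5,fy=3.5,interpolation=cv2.INTER_CUBIC))
```

```text
t 20.65 pos [ 0.6554 -0.0388  0.1372] shift now-frame [0.5 0.5 1.2] after turn [0.5 0.5 1.2] turn [-0.05 -0.    0.21] F [-4.4 -0.5  2.8] w 0.0183 gf 44.99647020420525 q6 -0.13
```

View pics/s4.png

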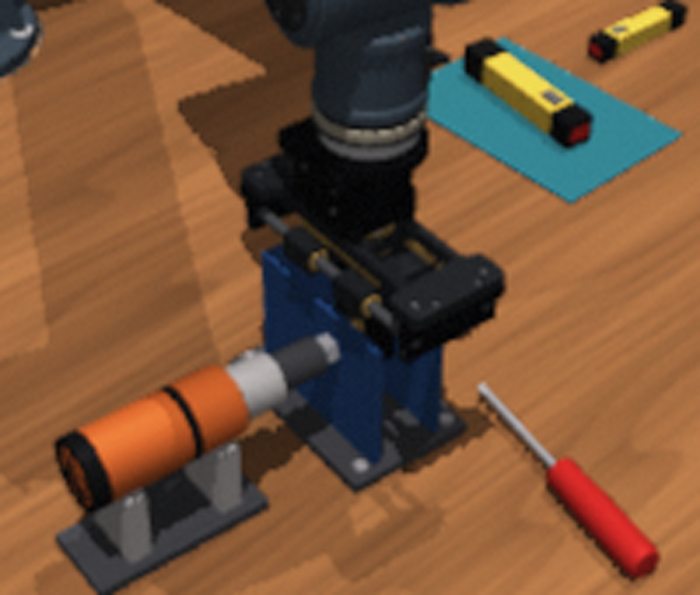

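The gripper is down in the gap with the wand lying on the mat. The finger width has stayed at 18.3 mm for over 2 s at 45 N, so the head isn't turning.

```bash
python3 -c "
from rig import robot; print(robot.hand_in())"
```

```text
the job is handed in; nothing more can be done
None
```

I held the wand at the label for over two seconds and laid it back on the mat. The fingers are now gripping the bolt head at 45 N, with no sign of it turning. I handed the job in at about 21 s; no verdict came back.

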